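Switch the gas manifold to the sample cylinder and purge it

ROBOT

A 7-joint arm with a two-finger parallel gripper is mounted at the origin on the work surface. World frame = base frame: x ahead of the robot, y to its left, z up, the work surface at z = 0. Lengths are in m, angles in rad, forces in N, time in s.
With the tool pointing down it reaches from about 0.425 to 0.875 m from the base axis. Payload 4.7 kg.
Tool frame: the origin (TCP) lies on the centre line of the jaws, within the pads' length; the fingertips stand 14 mm ahead of it and the grasp point (between the pads) lies 5 mm behind it; z points along the fingers, y is the line along which they close (so a half turn about z gives the same grasp; the last joint's range is limited). The gripper opens to 87 mm and grips with 3 to 60 N. Pads are 19 mm wide; open, the fingers measure 117 mm over their backs; the gripper's body (75 mm by 190 mm) begins 51 mm behind the grasp point.
Start: joints at [-1.194, 0.321, -0.07, 1.45, 0.023, 1.371, -0.057], TCP at [0.231, 0.608, 0.237] pointing down, gripper open.
Joint ranges: [-2.86, 2.86], [-0.3, 2.09], [-1.38, 1.24], [0.06, 2.45], [-1.56, 4.7], [0.09, 2.05], [-2.69, 2.69]. Speed limits (rad/s): [2.57, 2.57, 3.14, 3.14, 3.14, 3.14, 3.14].

INTERFACE

Orientations are given as a rotation vector (axis times angle).
In Python, from bench import ctrl gives the robot as it stands.
- The arm moves only by the tool send_rows, never from a script. Its argument "steps" is a list of rows, each an object of numbers: "tx", "ty", "tz": the shift along the tool's x, y, z in units of 60 mm (1.0 is 60 mm); "turn": the turn about the tool's z in units of 8 degrees (1.0 is 8 degrees); "grip": the opening, from 0 (shut) to 1 (fully open). A call has 1 to 12 rows; each row shifts and turns the commanded pose from where the row before left it, along the tool's axes as they then stand; what a row does not reach is not made up. A row lasts 1/8 s, in which the tool goes at most 62.5 mm and 10.7 degrees, less where a joint would pass 70% of its speed; a pose out of reach is approached as far as the arm can. A call is refused whole if a number of a shift passes 1 or a number of a turn 1, either way. A call with a gripper value outside its range is refused whole. The fingers move at their own pace and stop on an object; "newtons" is the grip in N (left out, the last holds). Time passes only in rows, so rows that do not move let the fingers close. It gives the time, the measured TCP pose, the force, the opening and the grip force at its end, in the units of the state.
- ctrl.get_state(): the state, without advancing time (a new reading comes with each control period).
- ctrl.get_image(name): name is "side" or "top" or "wrist"; returns a dict with "pixels" (420x560x3 uint8, red, green, blue), "K" (3x3 intrinsics, pixels), "cam_to_world" (4x4, takes a point from camera to world coordinates); the wrist camera has in their place "T_tool_cam" (4x4, takes a point from camera to tool coordinates, whose origin is the TCP and whose axes are the flange's). Camera axes: x right, y down, z forward; pixel columns grow to the right and rows downward; lengths in m; the calibration is good to about 2 mm. The wrist camera is an equidistant fisheye: a pixel r from the principal point sees the ray r / f radians off the axis. A picture is of the moment at which its call begins: read the wrist's pose just before it. There is no depth.
- ctrl.close_job(): hands the job in; it is judged then, once.
The state is a dict: "time": time; "joint_positions": joint angles; "qd": joint speeds; "joint_torque": joint torques, N m; "position": TCP position; "tool_rot": TCP orientation; "ft_force": force on the tool from outside, world axes, zero at the start; "torque": the same for the moment, N m; "grip_width": opening from 0.0 (shut) to 1.0 (fully open); "grip_force": force on a finger pad.
Only numpy, scipy, OpenCV 4.12 (cv2) and the standard library are available. Lean on these libraries where they do the work, as an engineer would, in place of code of your own. Each camera call takes 0.05 s, during which the arm holds its last target. There are 200 camera calls.

TASK

On the gas sampling manifold, turn the black bar knob of the selector valve one click clockwise, so that its pointer snaps from the first port to the middle port with the steel sample cylinder, without running on towards the third port. Then purge the line: swing the spring-return lever at the other end of the plate fully to its stop, hold it there a moment, and let it spring all the way back. Leave the loose things around the manifold where they are.

Things in the scene. Friction and masses are not known exactly. Their poses are not given: they have to be found in the camera images.
- manifold: aluminium plate 150 mm (x) by 330 (y), 10 thick, fixed to the bench; origin at the centre of its underside. At x 0, y +85 stands the selector valve (steel drum, 66 mm across, top at z 45), with three ports 60 degrees apart on its +x side; from the middle one the sample cylinder (40 mm across, top at z 51) runs out along +x. At x +40, y -100 stands the brass purge valve (46 mm square, top at z 46)
- selector (a joint): turn of the selector knob, rad, growing clockwise seen from above. It clicks home at 0 (first port; starts near here), 1.047 (middle port, pointer along the manifold's +x) and 2.094 (third port). A sprung detent resists with up to about 0.15 N m until 0.52 rad and then pulls the knob on into 1.047
- selector_grip (a point): point on the knob's vertical axis, 78 mm above the bench, a good height to grip. The knob is an upright black bar 46 mm long, 15 mm thick, 55 to 91 mm above the bench, on a round collar 32 mm across and 10 mm tall. The point's x axis lies along the bar towards its pointed, white-lined end; y is across its thickness; z up
- purge_lever (a joint): swing of the purge lever, rad: 0 at rest, growing clockwise seen from above to 1.22 at its stop; a spring always pulls it back to 0 (about 2 N at the grip at rest, 5.5 N at the stop)
- purge_grip (a point): point on the axis of the lever's upright black grip, 86 mm above the bench. The grip is a cylinder 18 mm across, 57 to 99 mm above the bench, at the end of a flat level steel arm 14 mm wide (57 to 63 mm above the bench). It moves on a level circle of radius 85 mm about purge_pivot; the point's x axis points outward from the pivot along the arm
- purge_pivot (a point): point on the lever's vertical pivot axis, 86 mm above the bench, fixed to the manifold
- spare_union: bystander: brass tube union standing on end on the manifold plate, 24 mm across, 22 mm tall; origin at the centre of its underside
- dish_stack: bystander: two clear plastic dishes stacked, 58 mm across, 40 mm tall; origin at the centre of its underside
- wrench: bystander: steel open-ended wrench lying on the bench, 150 mm long; origin at the centre of its underside
- amber_jar: bystander: small amber jar, 48 mm across, 75 mm tall; origin at the centre of its underside
- boss_clamp: bystander: steel clamp head with a thumb screw, about 97 x 30 x 36 mm; origin at the centre of its underside
- cork_ring: bystander: cork disc, 60 mm across, 22 mm tall; origin at the centre of its underside

How it is judged:
On the way, in this order (a step that is already met when the one before it is completed fails the run):
1. the selector knob has clicked into the middle position (within 0.12 rad of 1.047) and stayed 0.3 s (value of joint selector between 0.927 and 1.167 rad), for 0.3 s.
2. the purge lever is at its stop (within 0.1 rad, held 0.2 s) with the selector still at the middle port (all of step 1 and value of joint purge_lever above 1.12 rad), for 0.2 s.
At the end, for the whole second after the job is handed in: the selector knob rests at the middle port (joint within 0.12 rad of 1.047) and the purge lever has sprung back to rest (joint below 0.1 rad) (all of step 1 and value of joint purge_lever below 0.1 rad); the robot touches nothing.
It fails at once if the selector is run on towards the third port (beyond 1.5 rad) (value of joint selector above 1.5 rad).
It fails at once if the purge lever is swung (beyond 0.5 rad) before the selector has clicked over (below 0.8 rad) (value of joint purge_lever above 0.5 rad and value of joint selector below 0.8 rad).
It fails at once if a loose bystander is moved by more than 30 mm or knocked over (distance of any of spare_union, dish_stack, wrench, amber_jar, boss_clamp, cork_ring from where it was at the start of the episode above 0.03 m or angle between any of spare_union, dish_stack, wrench, amber_jar, boss_clamp, cork_ring's own z axis and vertical above 0.6 rad).
It also fails if it takes over 51 s, if anything falls off the work surface, if the arm or the gripper's body presses on something with over 40 N, if the wrist force passes 120 N, or if a joint passes its speed limit or range.

## Working session

There is one attempt and no reset: what is moved stays moved. The work goes in short steps, Python scripts to look and compute and a tool call to move; the robot and the scene stay as the last step left them, time stands still between calls to the robot, and variables do not carry over. Pictures are saved under pics/ and viewed, at most 10 in all, crops included, and the job is handed in when it is done.

Besides the shell and the picture viewer there is one more tool, called after "Request:" in YAML: its name, and indented under it one key for each argument. send_rows: Moves the arm, as the interface text tells. Its arguments: {"type":"object","properties":{"steps":{"type":"array"},"newtons":{"type":"number"}},"required":["steps"]}

```bash
ls; mkdir -p pics; cat > h.py <<'E'
import numpy as np, cv2, pickle
from bench import ctrl
E
python3 - <<'E'
from h import *
s=ctrl.get_state(); print(s)
for n in("top","side"):
    im=ctrl.get_image(n); pickle.dump(im,open(f"{n}.pkl","wb")); print(n,im["K"],im["cam_to_world"])
    cv2.imwrite(f"pics/{n}0.png",cv2.resize(im["pixels"][:,:,::-1],(800,600),interpolation=cv2.INTER_CUBIC))
E
```

```text
pics
{'time': 0.0, 'joint_positions': array([-1.19389958,  0.3217977 , -0.07004667,  1.45168711,  0.02262347,
        1.37079405, -0.05690666]), 'qd': array([-0.00024353,  0.00082517,  0.0012867 ,  0.00054529, -0.00069741,
        0.00010643, -0.0003538 ]), 'joint_torque': array([ 4.82808025e-05, -4.91281736e+01, -4.03738786e-01, -3.12536788e+01,
       -6.39250455e-02,  4.34551982e-02,  1.73414060e-04]), 'position': array([0.23056559, 0.60716492, 0.23547155]), 'tool_rot': array([-5.66732693e-01, -3.08983677e+00,  2.96648446e-03]), 'ft_force': array([-0.02696809, -0.428424  ,  0.45627541]), 'torque': array([-0.01787102,  0.00018631, -0.00319103]), 'grip_force': 0.0, 'grip_width': 0.9986939137594321}
top [[458.98284127   0.         276.13943216]
 [  0.         458.98284127 204.95233793]
 [  0.           0.           1.        ]] [[ 0.02578871 -0.99184842  0.12478647  0.45260477]
 [-0.99960119 -0.02414846  0.01463953  0.03794653]
 [-0.0115068  -0.12511424 -0.99207561  0.9618825 ]
 [ 0.          0.          0.          1.        ]]
side [[520.20215127   0.         286.2275553 ]
 [  0.         520.20215127 213.15053705]
 [  0.           0.           1.        ]] [[ 0.93917148 -0.27833985  0.201206    0.3017762 ]
 [-0.34304837 -0.73196905  0.58867574 -0.68463595]
 [-0.01657535 -0.62189086 -0.78292849  1.06010044]
 [ 0.          0.          0.          1.        ]]
```

View pics/top0.png

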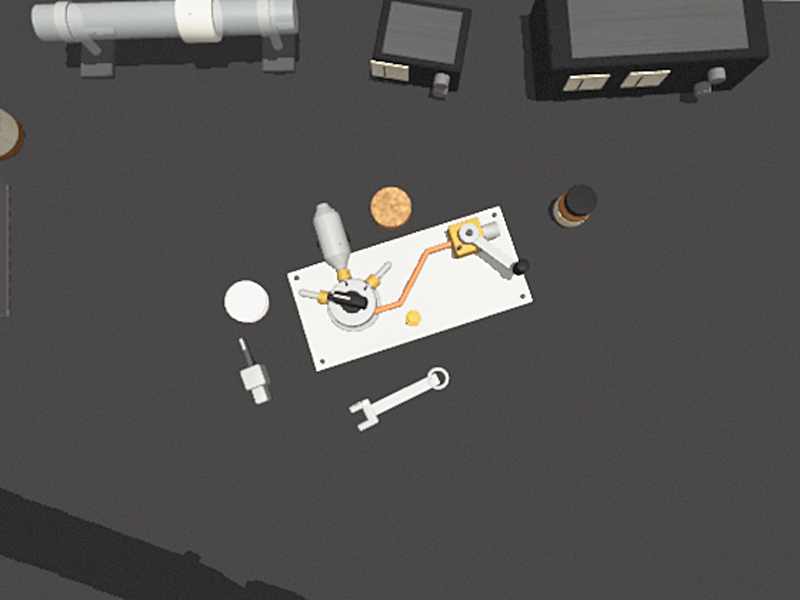

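View pics/side0.png

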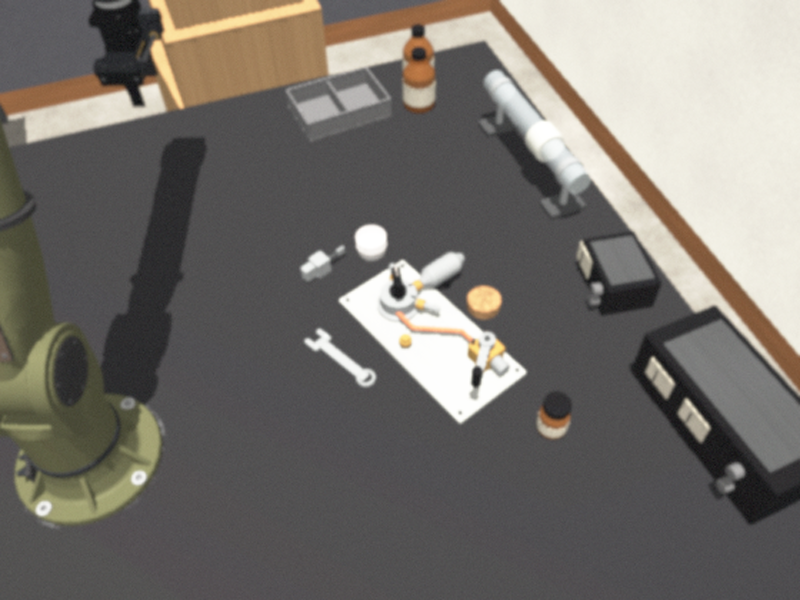

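Top view: plate corners are at about (288,272), (500,207), (532,301) and (318,370) in the 800-wide picture. The knob is near (350,300), pointer left, and the lever grip is near (520,267). Side view: nothing is standing directly over the knob or the lever.

```bash
cat >> h.py <<'E'
def ray(im,uv):
    d=np.linalg.inv(im["K"])@[uv[0],uv[1],1]; T=im["cam_to_world"]; return T[:3,3],T[:3,:3]@d
def at(im,uv,z):
    o,d=ray(im,uv); return o+d*(z-o[2])/d[2]
def proj(im,p):
    T=im["cam_to_world"]; c=T[:3,:3].T@(np.asarray(p)-T[:3,3]); q=im["K"]@c; return q[:2]/q[2]
E
python3 - <<'E'
from h import *
im=pickle.load(open("top.pkl","rb"))
s=lambda p:(np.array(p)+.5)*.7-.5
W=np.array([at(im,s(p),.01)[:2] for p in [(288,272),(500,207),(532,301),(318,370)]])
M=np.array([(75,165),(75,-165),(-75,-165),(-75,165)])/1e3
c=W.mean(0); H=M.T@(W-c); U,S,V=np.linalg.svd(H); R=(U@V).T
print(c,np.degrees(np.arctan2(R[1,0],R[0,0])),(M@R.T+c-W)*1e3)
f=lambda x,y:(R@[x,y]+c)
print("sel",f(0,.085),"piv",f(.04,-.1))
print("sel px",proj(im,[*f(0,.085),.091])/.7,"piv px",proj(im,[*f(.04,-.1),.06])/.7)
g=at(im,s((520,266)),.099)[:2]; print("grip",g,np.linalg.norm(g-f(.04,-.1)))
x0,y0,w,h=200,140,180,125
cv2.imwrite("pics/top1.png",cv2.resize(im["pixels"][y0:y0+h,x0:x0+w,::-1],(w*4,h*4),interpolation=cv2.INTER_CUBIC))
side=pickle.load(open("side.pkl","rb"))
print(proj(side,[*f(0,.085),.091])/.7)
E
```

```text
[0.58189642 0.03005726] 19.00385894040497 [[-0.58545306  0.65958467]
 [ 1.70127452 -0.49160923]
 [-0.74954603 -1.98630996]
 [-0.36627542  1.81833452]]
sel [0.55421772 0.11042448] piv [ 0.65227947 -0.05146713]
sel px [349.8065695  297.58870541] piv px [469.38632639 233.49238383]
grip [ 0.60139834 -0.11505661] 0.08144022761851889
[397.49820019 275.67830608]
```

View pics/top1.png

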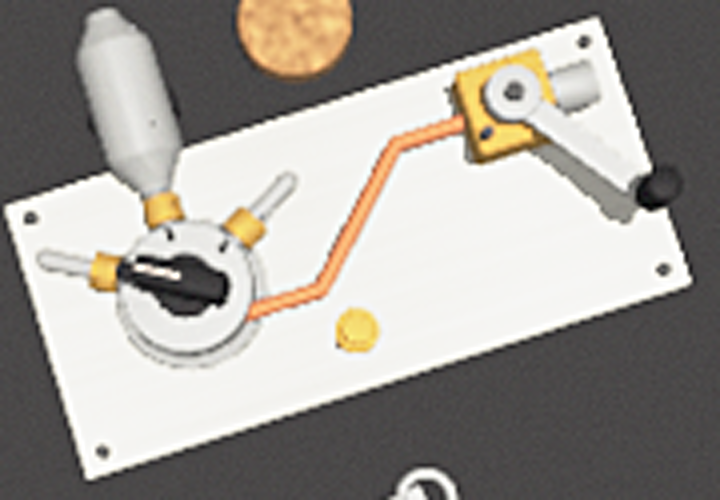

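The pose fits to 2 mm: yaw is 19°, the knob is at about (0.554, 0.110), and the pivot is at (0.652, -0.051). The grip radius comes out at 81 mm against the given 85. The enlarged crop shows the knob pointer at the left port (130,268), the pivot at (514,91) and the grip top at (660,187). Next I move above the knob.

Request:
send_rows:
  steps:
    - {"tx":-0.665,"ty":-0.485,"grip":1}
    - {"tx":-0.665,"ty":-0.485}
    - {"tx":-0.665,"ty":-0.485}
    - {"tx":-0.665,"ty":-0.485}
    - {"tx":-0.665,"ty":-0.485}
    - {"tx":-0.665,"ty":-0.485}
    - {"tx":-0.665,"ty":-0.485}
    - {"tx":-0.665,"ty":-0.485}
    - {"tx":-0.665,"ty":-0.485}
    - {"tx":-0.665,"ty":-0.485}
    - {"tx":-0.665,"ty":-0.485}
    - {"tx":-0.665,"ty":-0.485}

```text
validation failed for argument at $.st...
```

Request:
send_rows:
  steps:
    - {"turn":1}
    - {"turn":1}
    - {"turn":1}
    - {"turn":1}
    - {"turn":1}
    - {"turn":1}
    - {"turn":1}
    - {"turn":1}
    - {"turn":1}
    - {"turn":1}
    - {"turn":0,"tz":0.5}
    - {"turn":0}

```text
validation failed for argument at $.st...
```

```bash
cat >> h.py <<'E'
from scipy.spatial.transform import Rotation as Ro
def delta(p,yaw_y=None):
    "tool-axis shift in units, and turn in units to bring tool y to yaw_y deg (mod 180)"
    s=ctrl.get_state(); R=Ro.from_rotvec(s["tool_rot"]).as_matrix()
    y=np.degrees(np.arctan2(R[1,1],R[0,1]))
    print("t",s["time"],"pos",s["position"].round(4),"yaw_y",y.round(2),"tilt",R[:,2].round(3),"j",s["joint_positions"].round(2),"F",s["ft_force"].round(1),s["torque"].round(2))
    print("shift units",(R.T@(np.array(p)-s["position"])/.06).round(3), "turn",None if yaw_y is None else (-((yaw_y-y+90)%180-90)/8).round(2))
def wrist(name):
    s=ctrl.get_state(); im=ctrl.get_image("wrist"); im["s"]=s; pickle.dump(im,open(name+".pkl","wb"))
    cv2.imwrite(f"pics/{name}.png",cv2.resize(im["pixels"][:,:,::-1],(800,600),interpolation=cv2.INTER_CUBIC)); return im
def wat(im,uv,z):
    K=im["K"]; s=im["s"]; R=Ro.from_rotvec(s["tool_rot"]).as_matrix(); v=np.array([(uv[0]-K[0,2])/K[0,0],(uv[1]-K[1,2])/K[1,1]]); r=np.hypot(*v)
    d=np.r_[v/r*np.sin(r),np.cos(r)]; T=im["T_tool_cam"]; d=R@T[:3,:3]@d; o=R@T[:3,3]+s["position"]
    return o+d*(z-o[2])/d[2]
E
python3 - <<'E'
from h import *
delta([.554,.110,.074],-11); im=wrist("w0"); print(im["K"],im["T_tool_cam"])
E
```

```text
t 0.1 pos [0.2305 0.6072 0.2356] yaw_y 69.21 tilt [-0.001 -0.002 -1.   ] j [-1.19  0.32 -0.07  1.45  0.02  1.37 -0.06] F [ 0.4 -0.1 -0.7] [ 0.   -0.01  0.  ]
shift units [-7.981 -5.83   2.703] turn 10.03
[[325.1922621    0.         278.78187501]
 [  0.         325.1922621  211.45420932]
 [  0.           0.           1.        ]] [[-9.73999204e-04 -9.62317230e-01 -2.71927564e-01  7.60081298e-02]
 [ 9.99998626e-01 -1.30207727e-03  1.02605827e-03  3.48866099e-04]
 [-1.34146426e-03 -2.71926191e-01  9.62317176e-01 -1.48097460e-01]
 [ 0.00000000e+00  0.00000000e+00  0.00000000e+00  1.00000000e+00]]
```

View pics/w0.png

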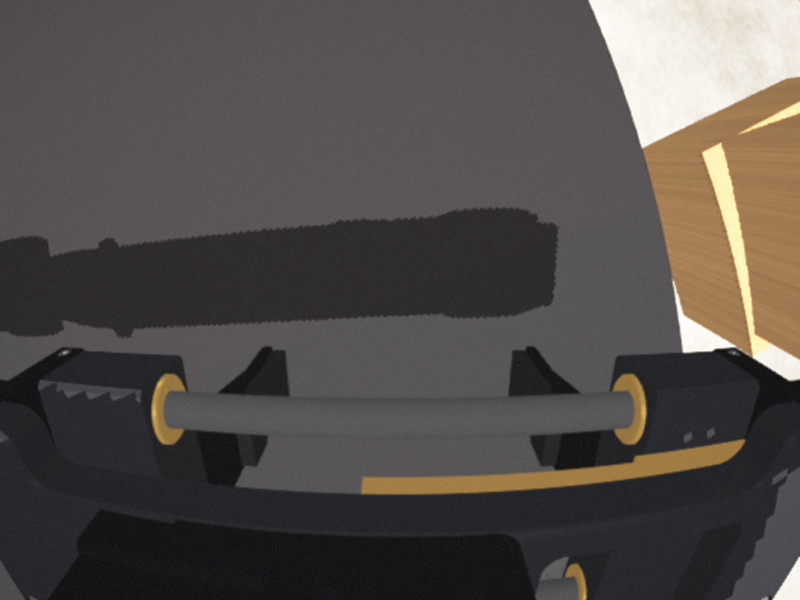

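The rows were refused, so the wrist view shows only bare bench, the arm's shadow and the jaws (tips near (265,400) and (535,400)). I think each row needs all five numbers, so I'm trying that.

Request:
send_rows:
  steps:
    - {"tx":-0.665,"ty":-0.485,"tz":0,"turn":0,"grip":1}
    - {"tx":-0.665,"ty":-0.485,"tz":0,"turn":0,"grip":1}
    - {"tx":-0.665,"ty":-0.485,"tz":0,"turn":0,"grip":1}
    - {"tx":-0.665,"ty":-0.485,"tz":0,"turn":0,"grip":1}
    - {"tx":-0.665,"ty":-0.485,"tz":0,"turn":0,"grip":1}
    - {"tx":-0.665,"ty":-0.485,"tz":0,"turn":0,"grip":1}
    - {"tx":-0.665,"ty":-0.485,"tz":0,"turn":0,"grip":1}
    - {"tx":-0.665,"ty":-0.485,"tz":0,"turn":0,"grip":1}
    - {"tx":-0.665,"ty":-0.485,"tz":0,"turn":0,"grip":1}
    - {"tx":-0.665,"ty":-0.485,"tz":0,"turn":0,"grip":1}
    - {"tx":-0.665,"ty":-0.485,"tz":0,"turn":0,"grip":1}
    - {"tx":-0.665,"ty":-0.485,"tz":0,"turn":0,"grip":1}

```text
time: 1.65
position: [0.555, 0.11, 0.2365]
tool_rot: [-0.566, -3.09, -0.0]
ft_force: [0.4, 0.4, 0.4]
grip_width: 0.998
grip_force: 0.0
```

Request:
send_rows:
  steps:
    - {"tx":0,"ty":0,"tz":0,"turn":1,"grip":1}
    - {"tx":0,"ty":0,"tz":0,"turn":1,"grip":1}
    - {"tx":0,"ty":0,"tz":0,"turn":1,"grip":1}
    - {"tx":0,"ty":0,"tz":0,"turn":1,"grip":1}
    - {"tx":0,"ty":0,"tz":0,"turn":1,"grip":1}
    - {"tx":0,"ty":0,"tz":0,"turn":1,"grip":1}
    - {"tx":0,"ty":0,"tz":0,"turn":1,"grip":1}
    - {"tx":0,"ty":0,"tz":0,"turn":1,"grip":1}
    - {"tx":0,"ty":0,"tz":0,"turn":1,"grip":1}
    - {"tx":0,"ty":0,"tz":0,"turn":1,"grip":1}
    - {"tx":0,"ty":0,"tz":0.5,"turn":0,"grip":1}
    - {"tx":0,"ty":0,"tz":0,"turn":0,"grip":1}

```text
time: 3.15
position: [0.5526, 0.111, 0.2043]
tool_rot: [-2.419, -2.002, 0.007]
ft_force: [-0.1, -0.0, 0.5]
grip_width: 0.997
grip_force: 0.0
```

```bash
python3 - <<'E'
from h import *
delta([.554,.110,.074],-11); im=wrist("w1")
E
```

```text
t 3.15 pos [0.5526 0.111  0.2043] yaw_y -10.77 tilt [-0.005 -0.002 -1.   ] j [-0.66  0.16  0.46  1.73 -0.08  1.27 -0.37] F [-0.1 -0.   0.5] [-0.08  0.08 -0.  ]
shift units [-0.008  0.036  2.172] turn 0.03
```

View pics/w1.png

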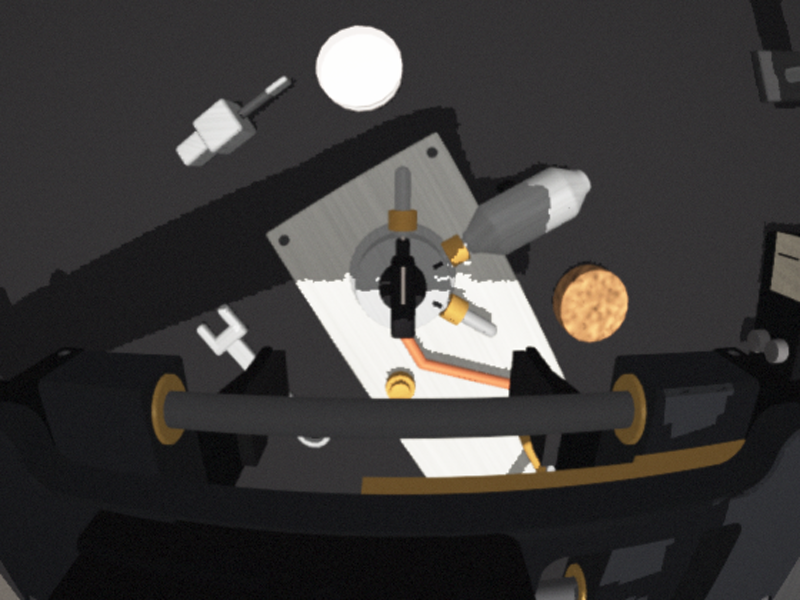

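The wrist view shows the bar upright in the picture, from its pointed end (402,237) to its blunt end (402,337). The collar is near (402,285), centred between the jaws.

```bash
python3 - <<'E'
from h import *
im=pickle.load(open("w1.pkl","rb"))
for p,z in [((402,237),.091),((402,337),.091),((402,285),.055),((402,283),.045)]: print(wat(im,(np.array(p)+.5)*.7-.5,z).round(4))
E
```

```text
[0.5601 0.15   0.091 ]
[0.5489 0.0911 0.091 ]
[0.5533 0.1139 0.055 ]
[0.5532 0.1129 0.045 ]
```

Request:
send_rows:
  steps:
    - {"tx":0.02,"ty":0.01,"tz":0.54,"turn":0,"grip":1}
    - {"tx":0,"ty":0,"tz":0.54,"turn":0,"grip":1}
    - {"tx":0,"ty":0,"tz":0.54,"turn":0,"grip":1}
    - {"tx":0,"ty":0,"tz":0.54,"turn":0,"grip":1}
    - {"tx":0,"ty":0,"tz":0,"turn":0,"grip":1}
    - {"tx":0,"ty":0,"tz":0,"turn":0,"grip":1}

```text
time: 3.95
position: [0.5566, 0.1126, 0.0788]
tool_rot: [2.42, 2.002, 0.004]
ft_force: [-0.3, 0.7, 0.8]
grip_width: 1.001
grip_force: 0.0
```

```bash
python3 - <<'E'
from h import *
delta([.5535,.112,.074],-11)
E
```

```text
t 3.95 pos [0.5566 0.1126 0.0788] yaw_y -10.79 tilt [ 0.003  0.001 -1.   ] j [-0.63  0.29  0.44  1.85 -0.15  1.02 -0.32] F [-0.3  0.7  0.8] [-0.09  0.11 -0.01]
shift units [-0.02  -0.049  0.08 ] turn 0.03
```

Request:
send_rows:
  steps:
    - {"tx":-0.01,"ty":-0.04,"tz":0.06,"turn":0,"grip":1}
    - {"tx":0,"ty":0,"tz":0,"turn":0,"grip":1}
    - {"tx":0,"ty":0,"tz":0,"turn":0,"grip":0}
    - {"tx":0,"ty":0,"tz":0,"turn":0,"grip":0}
    - {"tx":0,"ty":0,"tz":0,"turn":0,"grip":0}
    - {"tx":0,"ty":0,"tz":0,"turn":0,"grip":0}
    - {"tx":0,"ty":0,"tz":0,"turn":0,"grip":0}
    - {"tx":0,"ty":0,"tz":0,"turn":0,"grip":0}
  newtons: 25

```text
time: 4.95
position: [0.5528, 0.1122, 0.0734]
tool_rot: [2.42, 2.003, 0.0]
ft_force: [-0.4, 0.2, 0.1]
grip_width: 0.401
grip_force: 0.0
```

```bash
python3 - <<'E'
from h import *
delta([.5535,.112,.074],-11)
E
```

```text
t 4.95 pos [0.5528 0.1122 0.0734] yaw_y -10.79 tilt [ 0.  0. -1.] j [-0.63  0.29  0.44  1.87 -0.15  1.02 -0.32] F [-0.4  0.2  0.1] [-0.06  0.1   0.02]
shift units [-0.001  0.013 -0.011] turn 0.03
```

Still closing slowly, so I wait for contact.

Request:
send_rows:
  steps:
    - {"tx":0,"ty":0,"tz":0,"turn":0,"grip":0}
    - {"tx":0,"ty":0,"tz":0,"turn":0,"grip":0}
    - {"tx":0,"ty":0,"tz":0,"turn":0,"grip":0}
    - {"tx":0,"ty":0,"tz":0,"turn":0,"grip":0}
    - {"tx":0,"ty":0,"tz":0,"turn":0,"grip":0}

```text
time: 5.58
position: [0.5546, 0.1118, 0.0736]
tool_rot: [2.419, 2.0, 0.005]
ft_force: [5.6, -1.1, -4.2]
grip_width: 0.174
grip_force: 25.0
```

Gripped: the opening is 15.1 mm, matching the bar thickness. Now I turn it.

Request:
send_rows:
  steps:
    - {"tx":0,"ty":0,"tz":0,"turn":0.75,"grip":0}
    - {"tx":0,"ty":0,"tz":0,"turn":0.75,"grip":0}
    - {"tx":0,"ty":0,"tz":0,"turn":0.75,"grip":0}
    - {"tx":0,"ty":0,"tz":0,"turn":0.75,"grip":0}

```text
time: 6.08
position: [0.5552, 0.1117, 0.0737]
tool_rot: [2.784, 1.45, 0.007]
ft_force: [7.4, -0.4, -5.5]
grip_width: 0.167
grip_force: 25.0
```

```bash
python3 - <<'E'
from h import *
delta([.5535,.112,.074],-71)
E
```

```text
t 6.075 pos [0.5552 0.1117 0.0737] yaw_y -34.99 tilt [ 0.006 -0.001 -1.   ] j [-0.69  0.3   0.51  1.87 -0.17  1.01 -0.72] F [ 7.4 -0.4 -5.5] [-0.12 -1.42  0.11]
shift units [-0.013 -0.026 -0.006] turn 4.5
```

Request:
send_rows:
  steps:
    - {"tx":0,"ty":0,"tz":0,"turn":0.75,"grip":0}
    - {"tx":0,"ty":0,"tz":0,"turn":0.75,"grip":0}
    - {"tx":0,"ty":0,"tz":0,"turn":0.75,"grip":0}
    - {"tx":0,"ty":0,"tz":0,"turn":0.75,"grip":0}
    - {"tx":0,"ty":0,"tz":0,"turn":0.75,"grip":0}
    - {"tx":0,"ty":0,"tz":0,"turn":0.75,"grip":0}
    - {"tx":0,"ty":0,"tz":0,"turn":0,"grip":0}
    - {"tx":0,"ty":0,"tz":0,"turn":0,"grip":0}

```text
time: 7.08
position: [0.5559, 0.111, 0.0737]
tool_rot: [3.095, 0.522, 0.01]
ft_force: [8.4, -1.3, -5.7]
grip_width: 0.168
grip_force: 25.0
```

```bash
python3 - <<'E'
from h import *
delta([.5535,.112,.074],-71)
E
```

```text
t 7.075 pos [0.5559 0.111  0.0737] yaw_y -70.85 tilt [ 0.007 -0.001 -1.   ] j [-0.77  0.32  0.61  1.87 -0.21  1.02 -1.31] F [ 8.4 -1.3 -5.7] [-0.4  -1.66 -0.01]
shift units [-0.032 -0.029 -0.005] turn 0.02
```

Yaw reached with near-zero z torque, so the knob is seated in the detent. Release and rise.

Request:
send_rows:
  steps:
    - {"tx":0,"ty":0,"tz":0,"turn":0,"grip":0.6}
    - {"tx":0,"ty":0,"tz":0,"turn":0,"grip":0.6}
    - {"tx":0,"ty":0,"tz":0,"turn":0,"grip":0.6}
    - {"tx":0,"ty":0,"tz":0,"turn":0,"grip":0.6}
    - {"tx":0,"ty":0,"tz":0,"turn":0,"grip":0.6}
    - {"tx":0,"ty":0,"tz":-0.6,"turn":0,"grip":0.6}
    - {"tx":0,"ty":0,"tz":-0.6,"turn":0,"grip":0.6}
    - {"tx":0,"ty":0,"tz":-0.6,"turn":0,"grip":0.6}
    - {"tx":0,"ty":0,"tz":0,"turn":0,"grip":0.6}

```text
time: 8.2
position: [0.5548, 0.1126, 0.1846]
tool_rot: [-3.096, -0.524, -0.009]
ft_force: [-0.0, 0.4, -0.8]
grip_width: 0.6
grip_force: 0.0
```

```bash
python3 - <<'E'
from h import *
delta([.5995,-.117,.180],-38); im=wrist("w2")
im=ctrl.get_image("top"); pickle.dump(im,open("top2.pkl","wb"))
E
```

```text
t 8.2 pos [0.5548 0.1126 0.1846] yaw_y -70.79 tilt [ 0.006  0.003 -1.   ] j [-0.81  0.19  0.64  1.76 -0.12  1.23 -1.38] F [-0.   0.4 -0.8] [-0.08  0.16 -0.01]
shift units [-0.556  3.859  0.07 ] turn -4.1
```

View pics/w2.png

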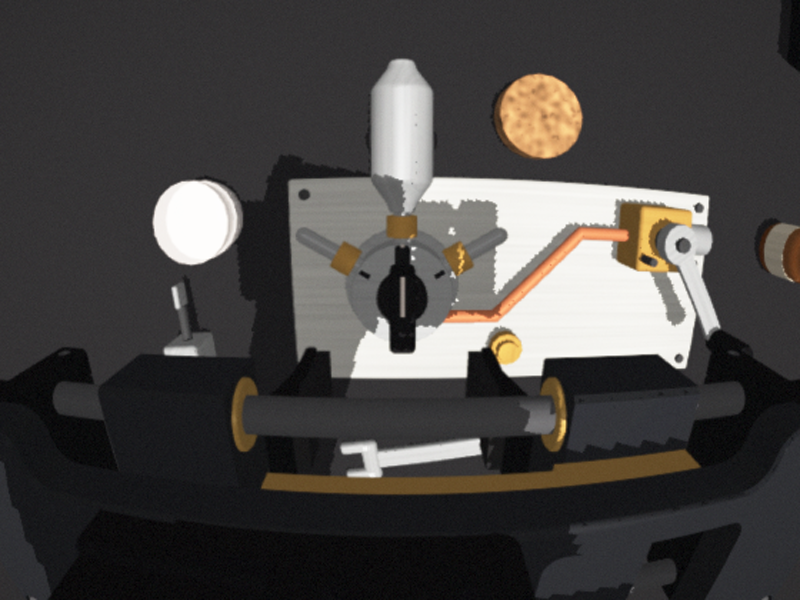

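The pointer (402,250) now lines up with the sample cylinder at (402,120): the selector is at the middle port and the bystanders are undisturbed. On to the lever grip.

Request:
send_rows:
  steps:
    - {"tx":-0.11,"ty":0.77,"tz":0,"turn":0,"grip":0.7}
    - {"tx":-0.11,"ty":0.77,"tz":0,"turn":0,"grip":0.7}
    - {"tx":-0.11,"ty":0.77,"tz":0,"turn":0,"grip":0.7}
    - {"tx":-0.11,"ty":0.77,"tz":0,"turn":0,"grip":0.7}
    - {"tx":-0.11,"ty":0.77,"tz":0,"turn":0,"grip":0.7}
    - {"tx":0,"ty":0,"tz":0,"turn":-0.82,"grip":0.7}
    - {"tx":0,"ty":0,"tz":0,"turn":-0.82,"grip":0.7}
    - {"tx":0,"ty":0,"tz":0,"turn":-0.82,"grip":0.7}
    - {"tx":0,"ty":0,"tz":0,"turn":-0.82,"grip":0.7}
    - {"tx":0,"ty":0,"tz":0,"turn":-0.82,"grip":0.7}
    - {"tx":0,"ty":0,"tz":0,"turn":0,"grip":0.7}

```text
time: 9.68
position: [0.5967, -0.1166, 0.1798]
tool_rot: [-2.823, -1.375, 0.003]
ft_force: [-0.7, 0.8, -1.1]
grip_width: 0.702
grip_force: 0.0
```

```bash
python3 - <<'E'
from h import *
delta([.5995,-.117,.086],-38); im=wrist("w3")
E
```

```text
t 9.675 pos [ 0.5967 -0.1166  0.1798] yaw_y -38.06 tilt [-0.003  0.    -1.   ] j [-0.4   0.31  0.66  1.66 -0.2   1.25 -0.36] F [-0.7  0.8 -1.1] [-0.08  0.11  0.01]
shift units [0.025 0.044 1.563] turn -0.01
```

View pics/w3.png

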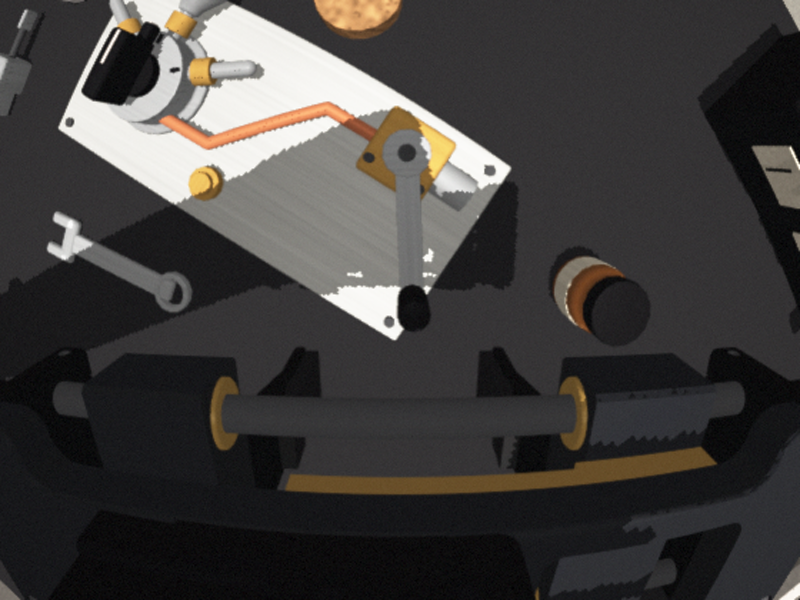

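The grip top is at about (414,317) and the pivot boss at (407,153), both between the jaws, which stand at x 310 and 485. The jar at (605,300) is clear.

```bash
python3 - <<'E'
from h import *
im=pickle.load(open("w3.pkl","rb"))
P=[wat(im,(np.array(p)+.5)*.7-.5,z) for p,z in [((414,317),.099),((407,153),.066)]]
v=P[0]-P[1]; print(P,np.hypot(*v[:2]),np.degrees(np.arctan2(v[1],v[0])))
delta([*P[0][:2],.086],np.degrees(np.arctan2(v[1],v[0]))+90)
E
```

```text
[array([ 0.60274348, -0.11880654,  0.099     ]), array([ 0.6522996 , -0.05017699,  0.066     ])] 0.08465118254307978 -125.83235234252103
t 9.725 pos [ 0.5969 -0.1167  0.18  ] yaw_y -38.12 tilt [-0.002  0.    -1.   ] j [-0.4   0.31  0.66  1.65 -0.2   1.25 -0.36] F [-0.4 -1.  -0.2] [-0.1   0.16  0.02]
shift units [0.034 0.102 1.567] turn -0.29
```

Radius is 84.7 mm against the given 85, which agrees. Descend and grip.

Request:
send_rows:
  steps:
    - {"tx":0.03,"ty":0.1,"tz":0,"turn":-0.28,"grip":0.7}
    - {"tx":0,"ty":0,"tz":0.53,"turn":0,"grip":0.7}
    - {"tx":0,"ty":0,"tz":0.53,"turn":0,"grip":0.7}
    - {"tx":0,"ty":0,"tz":0.53,"turn":0,"grip":0.7}
    - {"tx":0,"ty":0,"tz":0,"turn":0,"grip":0.5}
    - {"tx":0,"ty":0,"tz":0,"turn":0,"grip":0}
    - {"tx":0,"ty":0,"tz":0,"turn":0,"grip":0}
    - {"tx":0,"ty":0,"tz":0,"turn":0,"grip":0}
    - {"tx":0,"ty":0,"tz":0,"turn":0,"grip":0}
    - {"tx":0,"ty":0,"tz":0,"turn":0,"grip":0}
    - {"tx":0,"ty":0,"tz":0,"turn":0,"grip":0}
  newtons: 20

```text
time: 11.1
position: [0.6042, -0.1194, 0.0866]
tool_rot: [2.795, 1.432, 0.002]
ft_force: [1.8, -0.5, 2.2]
grip_width: 0.204
grip_force: 20.0
```

```bash
python3 - <<'E'
from h import *
delta([.6027,-.1188,.084],-35.8); s=ctrl.get_state(); print(s["grip_width"]*87,s["grip_force"])
E
```

```text
t 11.1 pos [ 0.6042 -0.1194  0.0866] yaw_y -35.75 tilt [ 0.002 -0.    -1.   ] j [-0.35  0.41  0.63  1.73 -0.27  1.08 -0.27] F [ 1.8 -0.5  2.2] [-0.27 -0.16 -0.  ]
shift units [-0.007 -0.026  0.043] turn 0.01
17.7720497629252 19.99937075190246
```

Request:
send_rows:
  steps:
    - {"tx":0.0106,"ty":-0.173,"tz":0,"turn":0.875,"grip":0}
    - {"tx":0.0106,"ty":-0.173,"tz":0,"turn":0.875,"grip":0}
    - {"tx":0.0106,"ty":-0.173,"tz":0,"turn":0.875,"grip":0}
    - {"tx":0.0106,"ty":-0.173,"tz":0,"turn":0.875,"grip":0}
    - {"tx":0.0106,"ty":-0.173,"tz":0,"turn":0.875,"grip":0}
    - {"tx":0.0106,"ty":-0.173,"tz":0,"turn":0.875,"grip":0}

```text
time: 11.85
position: [0.5711, -0.0689, 0.0866]
tool_rot: [3.122, 0.328, 0.005]
ft_force: [3.4, -2.7, -0.8]
grip_width: 0.203
grip_force: 20.0
```

```bash
cat >> h.py <<'E'
def lev():
    p=ctrl.get_state()["position"][:2]-[.6523,-.0505]; a=np.degrees(np.arctan2(p[1],p[0])); print("r",np.hypot(*p),"swing",np.radians((-125.8-a)%360))
E
python3 - <<'E'
from h import *
lev(); a=np.radians(-195.8); delta([.6523+.085*np.cos(a),-.0505+.085*np.sin(a),.085],-105.8)
E
```

```text
r 0.0832558089189121 swing 0.7232838471465124
t 11.85 pos [ 0.5711 -0.0689  0.0866] yaw_y -78.0 tilt [ 0.003 -0.002 -1.   ] j [-0.58  0.35  0.77  1.84 -0.28  1.06 -1.06] F [ 3.4 -2.7 -0.8] [-0.69 -0.71  0.08]
shift units [ 0.134 -0.679  0.025] turn 3.47
```

Request:
send_rows:
  steps:
    - {"tx":0.0106,"ty":-0.173,"tz":0,"turn":0.875,"grip":0}
    - {"tx":0.0106,"ty":-0.173,"tz":0,"turn":0.875,"grip":0}
    - {"tx":0.0106,"ty":-0.173,"tz":0,"turn":0.875,"grip":0}
    - {"tx":0.0106,"ty":-0.173,"tz":0,"turn":0.875,"grip":0}
    - {"tx":0,"ty":-0.02,"tz":0,"turn":0,"grip":0}
    - {"tx":0,"ty":0,"tz":0,"turn":0,"grip":0}
    - {"tx":0,"ty":0,"tz":0,"turn":0,"grip":0}

```text
time: 12.72
position: [0.5723, -0.0283, 0.0865]
tool_rot: [3.109, -0.432, 0.004]
ft_force: [1.2, -4.2, 1.8]
grip_width: 0.201
grip_force: 20.0
```

```bash
python3 - <<'E'
from h import *
lev(); delta([.6027,-.1188,.084],-105.8)
E
```

```text
r 0.08303620821668198 swing 1.2160641941323804
t 12.725 pos [ 0.5723 -0.0283  0.0865] yaw_y -105.83 tilt [ 0.002 -0.003 -1.   ] j [-0.71  0.37  0.85  1.85 -0.31  1.07 -1.59] F [ 1.2 -4.2  1.8] [-1.09 -0.22  0.12]
shift units [0.899 1.312 0.048] turn -0.0
```

Estimated swing is 1.22 rad. I press a little further to confirm the stop.

Request:
send_rows:
  steps:
    - {"tx":0,"ty":-0.04,"tz":0,"turn":0,"grip":0}
    - {"tx":0,"ty":-0.04,"tz":0,"turn":0,"grip":0}
    - {"tx":0,"ty":0,"tz":0,"turn":0,"grip":0}
    - {"tx":0,"ty":0,"tz":0,"turn":0,"grip":0}
    - {"tx":0,"ty":0,"tz":0,"turn":0,"grip":0}

```text
time: 13.35
position: [0.5724, -0.028, 0.0865]
tool_rot: [3.103, -0.436, 0.002]
ft_force: [-0.4, -12.9, 3.4]
grip_width: 0.201
grip_force: 20.0
```

```bash
python3 - <<'E'
from h import *
lev(); delta([.6027,-.1188,.084],-105.8)
E
```

```text
r 0.08303146323401128 swing 1.220778206841108
t 13.35 pos [ 0.5724 -0.028   0.0865] yaw_y -105.99 tilt [-0.    -0.008 -1.   ] j [-0.72  0.37  0.85  1.84 -0.31  1.07 -1.6 ] F [ -0.4 -12.9   3.4] [-2.52  0.35  0.09]
shift units [0.903 1.316 0.054] turn -0.02
```

It's hard against the stop: force rose to 13 N with no motion. Now I lead the lever back.

Request:
send_rows:
  steps:
    - {"tx":0,"ty":0.1,"tz":0,"turn":0,"grip":0}
    - {"tx":0.0106,"ty":0.173,"tz":0,"turn":-0.875,"grip":0}
    - {"tx":0.0106,"ty":0.173,"tz":0,"turn":-0.875,"grip":0}
    - {"tx":0.0106,"ty":0.173,"tz":0,"turn":-0.875,"grip":0}
    - {"tx":0.0106,"ty":0.173,"tz":0,"turn":-0.875,"grip":0}
    - {"tx":0.0106,"ty":0.173,"tz":0,"turn":-0.875,"grip":0}
    - {"tx":0.0106,"ty":0.173,"tz":0,"turn":-0.875,"grip":0}
    - {"tx":0.0106,"ty":0.173,"tz":0,"turn":-0.875,"grip":0}
    - {"tx":0.0106,"ty":0.173,"tz":0,"turn":-0.875,"grip":0}
    - {"tx":0.0106,"ty":0.173,"tz":0,"turn":-0.875,"grip":0}
    - {"tx":0.0106,"ty":0.173,"tz":0,"turn":-0.875,"grip":0}
    - {"tx":0,"ty":0,"tz":0,"turn":0,"grip":0}

```text
time: 14.85
position: [0.6042, -0.1194, 0.0865]
tool_rot: [2.797, 1.43, 0.002]
ft_force: [0.3, -0.3, 4.0]
grip_width: 0.197
grip_force: 20.0
```

Request:
send_rows:
  steps:
    - {"tx":0,"ty":0,"tz":0,"turn":0,"grip":0.7}
    - {"tx":0,"ty":0,"tz":0,"turn":0,"grip":0.7}
    - {"tx":0,"ty":0,"tz":0,"turn":0,"grip":0.7}
    - {"tx":0,"ty":0,"tz":0,"turn":0,"grip":0.7}
    - {"tx":0,"ty":0,"tz":0,"turn":0,"grip":0.7}
    - {"tx":0,"ty":0,"tz":-0.6,"turn":0,"grip":0.7}
    - {"tx":0,"ty":0,"tz":-0.6,"turn":0,"grip":0.7}
    - {"tx":0,"ty":0,"tz":-0.6,"turn":0,"grip":0.7}
    - {"tx":0,"ty":0,"tz":0,"turn":0,"grip":0.7}
    - {"tx":0,"ty":0,"tz":0,"turn":0,"grip":0.7}

```text
time: 16.1
position: [0.6031, -0.1188, 0.1933]
tool_rot: [-2.795, -1.432, 0.001]
ft_force: [0.5, -0.5, -0.6]
grip_width: 0.701
grip_force: 0.0
```

```bash
python3 - <<'E'
from h import *
lev(); delta([.6027,-.1188,.2],-35.8); wrist("w4")
E
```

```text
r 0.08421413108446577 swing 6.282537923227474
t 16.1 pos [ 0.6031 -0.1188  0.1933] yaw_y -35.75 tilt [-0.001  0.    -1.   ] j [-0.39  0.31  0.66  1.62 -0.2   1.28 -0.32] F [ 0.5 -0.5 -0.6] [-0.08  0.14 -0.01]
shift units [-0.003 -0.006 -0.111] turn 0.01
```

View pics/w4.png

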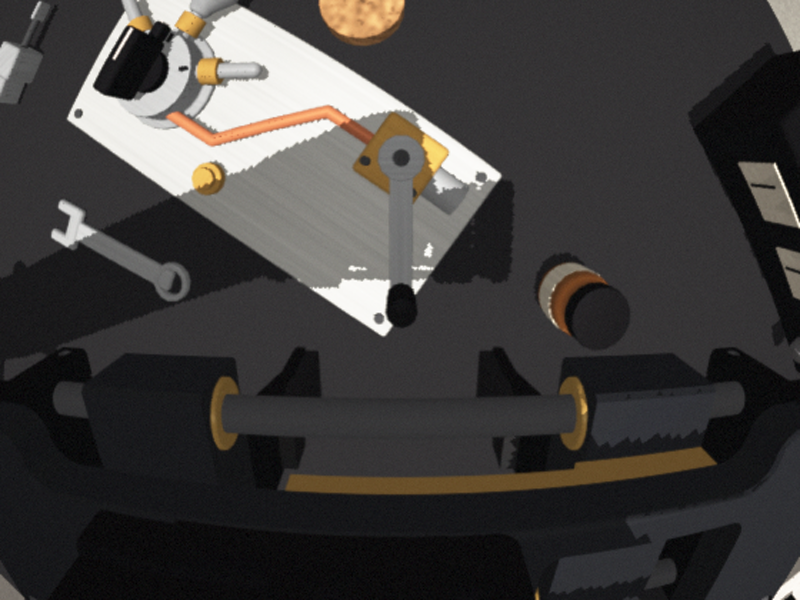

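The lever is back at rest, with its grip at (401,305) and pivot at (401,158), in line as before the swing. The knob is still at the middle port, the bystanders are in place and the gripper is clear, so I'm handing in.

```bash
python3 -c "
from bench import ctrl
print(ctrl.close_job())"
```

```text
the job is handed in; nothing more can be done
None
```

The job is handed in: the selector knob is at the middle port, the purge lever was held at its stop and is back at rest, and the loose items looked undisturbed; the hand-in gave no verdict.

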